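# Battery round at the phone counter

## Task

First switch the charger off by pushing its lever fully over, before any pack is lifted out of it. Then tip the flat battery packs out of the steel cup into the grey recycling tub and stand the empty cup upright on the cork coaster, wholly on it. Last, lift every charged pack out of the charger and put it in the cup; leave the cup standing on the coaster, all flat packs in the tub, and the other things on the counter where they are.

Things in the scene. Friction and masses are not known exactly. Their poses are not given: they have to be found in the camera images.
- cup: plain round stainless-steel cup, no handle, outer diameter 66 mm, height 85 mm, wall 3.5 mm, floor 5 mm thick, 0.17 to 0.33 kg empty; origin at the centre of its underside, z along its axis to the mouth. Stands upright at the start with the flat packs inside. May be gripped across the outside at any yaw
- cup_mouth (a point): centre of the cup's open mouth, level with its rim, 85 mm above the cup's origin
- coaster: round cork coaster, diameter 110 mm, 4 mm thick, fixed on the counter; origin at the centre of its underside
- tub: open grey recycling tub, fixed on the counter, 170 mm (x) x 200 mm (y) outside, 60 mm high, walls and floor 4 mm; origin at the centre of its underside
- charger: white fixed desktop charger, 160 (x) x 220 (y) x 30 mm high; origin at centre of its underside. Six open wells in its top, 25 (x) x 16 (y) x 12 mm deep, middles at x = -45, 0, 45 mm in two rows, y = -70 and -10 mm; a pack in a well stands on its underside, x along the charger's x, upper 22 mm proud. Switch block 70 x 50 x 25 mm high on the top at (0, 78) mm
- switch (a joint): toggle lever of the charger's switch, rad: 0 = on, leaning to the charger's -x; 1.0 = off, leaning fully to its +x. It stays where it is left; about 2 N at the ball moves it
- switch_tip (a point): centre of the black ball, 26 mm in diameter, at the end of the switch lever; the lever is 40 mm long from its pivot, the pivot lies 52 mm above the charger's underside at (0, 78) mm, and its axis is the charger's y
- flat0: flat (spent) box-shaped black battery pack, 22 x 13 x 34 mm (along its own x, y, z), 22 g, smooth plastic; origin at the centre of the 22 x 13 underside, so the middle of the pack is 17 mm along its own z. Starts in the cup; may be absent
- flat1: flat (spent) box-shaped black battery pack, 22 x 13 x 34 mm (along its own x, y, z), 22 g, smooth plastic; origin at the centre of the 22 x 13 underside, so the middle of the pack is 17 mm along its own z. Starts in the cup; may be absent
- flat2: flat (spent) box-shaped black battery pack, 22 x 13 x 34 mm (along its own x, y, z), 22 g, smooth plastic; origin at the centre of the 22 x 13 underside, so the middle of the pack is 17 mm along its own z. Starts in the cup; may be absent
- flat3: flat (spent) box-shaped black battery pack, 22 x 13 x 34 mm (along its own x, y, z), 22 g, smooth plastic; origin at the centre of the 22 x 13 underside, so the middle of the pack is 17 mm along its own z. Starts in the cup; may be absent
- full0: freshly charged box-shaped black battery pack, 22 x 13 x 34 mm (along its own x, y, z), 22 g, smooth plastic; origin at the centre of the 22 x 13 underside, so the middle of the pack is 17 mm along its own z. Starts standing in the charger's well at (-45, -70) mm; may be absent
- full1: freshly charged box-shaped black battery pack, 22 x 13 x 34 mm (along its own x, y, z), 22 g, smooth plastic; origin at the centre of the 22 x 13 underside, so the middle of the pack is 17 mm along its own z. Starts standing in the charger's well at (0, -70) mm; may be absent
- full2: freshly charged box-shaped black battery pack, 22 x 13 x 34 mm (along its own x, y, z), 22 g, smooth plastic; origin at the centre of the 22 x 13 underside, so the middle of the pack is 17 mm along its own z. Starts standing in the charger's well at (45, -70) mm; may be absent
- full3: freshly charged box-shaped black battery pack, 22 x 13 x 34 mm (along its own x, y, z), 22 g, smooth plastic; origin at the centre of the 22 x 13 underside, so the middle of the pack is 17 mm along its own z. Starts standing in the charger's well at (-45, -10) mm; may be absent
- full4: freshly charged box-shaped black battery pack, 22 x 13 x 34 mm (along its own x, y, z), 22 g, smooth plastic; origin at the centre of the 22 x 13 underside, so the middle of the pack is 17 mm along its own z. Starts standing in the charger's well at (0, -10) mm; may be absent
- full5: freshly charged box-shaped black battery pack, 22 x 13 x 34 mm (along its own x, y, z), 22 g, smooth plastic; origin at the centre of the 22 x 13 underside, so the middle of the pack is 17 mm along its own z. Starts standing in the charger's well at (45, -10) mm; may be absent
- memo_box: black memo box, 110 x 110 x 38 mm, loose; to be left alone; origin at the centre of its underside
- adaptor: white plug-in adaptor block, 50 x 60 x 45 mm, loose; to be left alone; origin at the centre of its underside
- note_block: yellow sticky-note block, 76 x 76 x 20 mm, loose; to be left alone; origin at the centre of its underside
- stapler: blue stapler, 120 mm (x) x 34 mm (y) x 40 mm, loose; to be left alone; origin at the centre of its underside
Not all that is in view belongs to the job. What is shaped like the cup but purple or red is not meant.

How it is judged:
By the outcome, as a careful person would: the job done as asked, in the order asked, and still so for the second after the job is handed in, with the robot touching nothing.
Of flat0, flat1, flat2, flat3 only 2 to 4 are there at a start; the rules pass over those that are not, and their reading is None.
Of full0, full1, full2, full3, full4, full5 only 4 to 6 are there at a start; the rules pass over those that are not, and their reading is None.
At some moment in a run one of cup, full0, full1, full2, full3, full4, full5 may be knocked a few centimetres aside while the robot is not near it.
It also fails if it takes over 210 s, if anything falls off the work surface, if the arm or the gripper's body presses on something with over 40 N, if the wrist force passes 120 N, or if a joint passes its speed limit or range.

## Robot

A 7-joint arm with a two-finger parallel gripper is mounted at the origin on the work surface. World frame = base frame: x ahead of the robot, y to its left, z up, the work surface at z = 0. Lengths are in m, angles in rad, forces in N, time in s.
With the tool pointing down it reaches from about 0.35 to 0.9 m from the base axis. Payload 8.1 kg.
Tool frame: the origin (TCP) lies where the fingers leave the gripper's body, on its centre line; the fingertips stand 73 mm ahead of it and the grasp point (between the pads) lies 54 mm ahead of it; z points along the fingers, y is the line along which they close (so a half turn about z gives the same grasp; the last joint's range is limited). The gripper opens to 85 mm and grips with 20 to 120 N. Pads are 22 mm wide; open, the fingers measure 114 mm over their backs; the gripper's body (76 mm by 85 mm) begins 54 mm behind the grasp point. The pads swing forward as they close: fully open they stand 13 mm farther back than shut.
Start: joints at [1.011, 0.434, 0.025, 1.573, -0.012, 1.134, -0.075], TCP at [0.276, -0.561, 0.304] pointing down, gripper open.
Joint ranges: [-2.62, 2.62], [-0.44, 2.09], [-1.27, 1.32], [0.08, 2.57], [-1.32, 4.46], [0.12, 2], [-2.74, 2.74]. Speed limits (rad/s): [2.22, 2.22, 3.01, 3.01, 3.14, 3.14, 3.14].

## Interface

Orientations are given as a unit quaternion [x, y, z, w].
In Python, from station import * gives the robot as it stands. Calls block until the motion is done:
- move_pose(position, orientation): joint-space move of the TCP to a pose.
- move_linear(position, frame=None, v=0.15, max_force=None): straight line of the TCP; frame=None keeps the orientation; v is the mean speed in m/s. With max_force (N) it stops when the force on the tool has changed by that much, and returns True; else False.
- set_joints(angles): joint-space move.
- command_gripper(opening, squeeze=None): finger opening in m; squeeze is the grip in N (None keeps the last); returns when the fingers have stopped.
- hold(seconds).
- inverse_kinematics(position, orientation): joint angles nearest the present ones, or None.
- get_obs(): the state.
- snapshot(name): name is "side" or "top"; returns (picture, depth): 480x640x3 uint8, red, green, blue; 480x640 float32, m along the optical axis (not along the pixel's ray), 0 where there is no reading.
- camera_params(name): a dict with "fov_y" (degrees; the focal length in pixels is half the picture's height over the tangent of half this angle, whatever the lens; pixels are square), "cx", "cy" (the principal point, pixels), "rvec" (rotation vector, rad) and "tvec" (3), from world to camera coordinates, as OpenCV has them. Camera axes: x right, y down, z forward; pixel columns grow to the right and rows downward; lengths in m; the calibration is good to about 2 mm. A picture is of the moment at which its call begins. camera_params takes no time and is no camera call.
A pose or a line that the arm cannot do raises MotionError and nothing moves.
- close_job(): hands the job in; it is judged then, once.
The state is a dict: "t": time; "qpos": joint angles; "joint_velocities": joint speeds; "joint_torque": joint torques, N m; "ee_pos": TCP position; "orientation": TCP orientation; "contact_force": force on the tool from outside, world axes, zero at the start; "wrist_torque": the same for the moment, N m; "finger_gap": finger opening in m; "grip_force": force on a finger pad.
Only numpy, scipy, OpenCV 4.12 (cv2) and the standard library are available. Lean on these libraries where they do the work, as an engineer would, in place of code of your own. Each camera call takes 0.05 s, during which the arm holds its last target. There are 200 camera calls.

## Working session

There is one attempt and no reset: what is moved stays moved. The work goes in short steps, each a Python script; the robot and the scene stay as the last script left them, time stands still between calls to the robot, and variables do not carry over. Pictures are saved under pics/ and viewed, at most 14 in all, crops included, and the job is handed in when it is done.

```bash
mkdir -p pics; ls; python3 - <<'E'
from station import *
import cv2,numpy as np
for n in("top","side"):
    p,d=snapshot(n); cv2.imwrite(f"pics/{n}0.png",p[:,:,::-1]); np.save(f"pics/{n}0.npy",d); print(n,camera_params(n))
o=get_obs(); print(o["t"],o["ee_pos"],o["orientation"],o["finger_gap"])
E
```

```text
pics
top {'fov_y': 57.844422308423994, 'cx': 319.23580853384595, 'cy': 235.46327068810422, 'rvec': array([ 1.98679455, -2.24477772,  0.22734308]), 'tvec': array([0.06772374, 0.57530956, 0.86185759])}
side {'fov_y': 54.19931339175822, 'cx': 324.5599211757683, 'cy': 242.3325745862273, 'rvec': array([ 2.12984391, -0.31362535,  0.1712306 ]), 'tvec': array([-0.53362099,  0.15150746,  0.75210463])}
0.1 [ 0.27547127 -0.56062507  0.30319791] [ 9.74039331e-01  2.26377691e-01 -2.25515535e-04 -6.87316679e-04] 0.08541922326607782
```

View pics/top0.png

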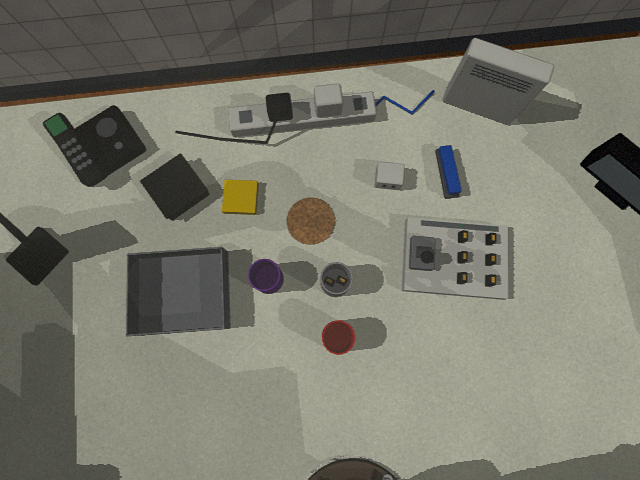

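View pics/side0.png

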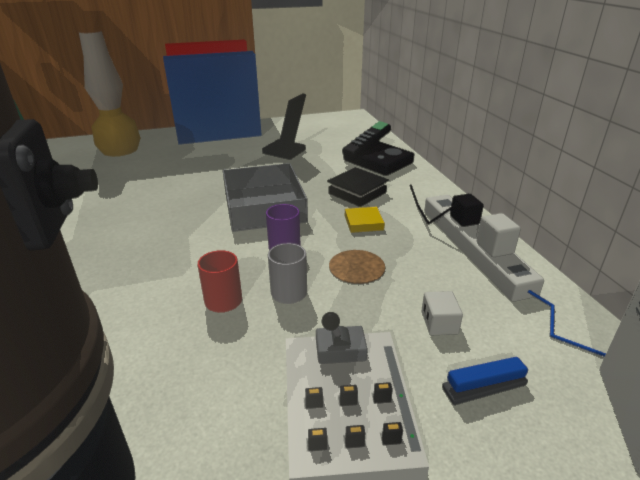

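```bash
cat > h.py <<'E'
from station import *
import cv2,numpy as np
from scipy.spatial.transform import Rotation as R
def cloud(n,d):
    c=camera_params(n); f=240/np.tan(np.radians(c["fov_y"]/2))
    v,u=np.mgrid[:480,:640]
    P=np.stack([(u-c["cx"])/f*d,(v-c["cy"])/f*d,d],-1)
    Rm=cv2.Rodrigues(c["rvec"])[0]
    W=(P-c["tvec"])@Rm; W[d<=0]=np.nan
    return W
def project(n,pts):
    c=camera_params(n); f=240/np.tan(np.radians(c["fov_y"]/2))
    K=np.array([[f,0,c["cx"]],[0,f,c["cy"]],[0,0,1]])
    return cv2.projectPoints(np.atleast_2d(np.float64(pts)),c["rvec"],c["tvec"],K,None)[0][:,0]
E
python3 - <<'E'
from h import *
d=np.load("pics/top0.npy"); im=cv2.imread("pics/top0.png"); W=cloud("top",d)
def win(u0,u1,v0,v1,z0,z1):
    m=np.zeros((480,640),bool); m[v0:v1,u0:u1]=1
    return W[m&(W[...,2]>z0)&(W[...,2]<z1)]
def rect(p):
    r=cv2.minAreaRect(np.float32(p[:,:2])*1000); return np.round(r[0],1),np.round(r[1],1),round(r[2],1),len(p),np.round(np.median(p[:,2]),4)
print("table z",np.nanmedian(W[380:420,150:300,2]))
print("tub",rect(win(115,245,235,345,.045,.07)))
print("charger",rect(win(395,520,205,305,.024,.036)))
print("packs")
for u,v in[(464,237),(464,257),(464,278),(492,239),(492,259),(492,280)]:
    print(rect(win(u-11,u+11,v-10,v+10,.045,.06)))
print("swblock",rect(win(400,445,225,280,.048,.06)), "ball",win(400,455,225,285,.07,.12).shape, np.round(win(400,455,225,285,.07,.12).mean(0),4))
def circ(p):
    (c,r)=cv2.minEnclosingCircle(np.float32(p[:,:2])*1000); return np.round(c,1),round(r,1),len(p),np.round(np.median(p[:,2]),4)
for n,a in dict(steel=(310,360,255,305),purple=(240,290,252,302),red=(315,365,312,362)).items(): print(n,circ(win(*a,.078,.1)))
m=cv2.inRange(im,(0,0,0),(255,255,255))
hsv=cv2.cvtColor(im,cv2.COLOR_BGR2HSV); mk=np.zeros((480,640),bool); mk[192:250,280:342]=1
c=W[mk&(hsv[...,1]>90)]; print("coaster",circ(c))
s=win(322,350,265,293,.0,.078);print("in cup z",np.round(np.percentile(s[:,2],[5,25,50,75,95]),3))
for n,a in dict(memo=(135,215,145,225),note=(215,265,170,220),adaptor=(370,410,155,195),stapler=(430,470,140,200)).items(): print(n,rect(win(*a,.012,.1)))
cv2.imwrite("pics/crop1.png",np.hstack([cv2.resize(im[245:365,240:380],None,fx=3.3,fy=3.3),cv2.resize(im[245:305,310:365],(363,396))]))
E
```

```text
table z 0.0002716879957140078
tub (array([501.1, 307.3]), array([201.2, 170.3]), 87.3, 1143, np.float64(0.0588))
charger (array([ 502.2, -292.5]), array([221.5, 160.7]), 78.2, 6068, np.float64(0.0303))
packs
(array([ 543.9, -310.3]), array([12.5, 22. ]), 79.0, 70, np.float64(0.0517))
(array([ 499.9, -301.2]), array([12.7, 22.4]), 79.8, 75, np.float64(0.052))
(array([ 456.1, -292.3]), array([13.2, 22.2]), 77.2, 77, np.float64(0.0517))
(array([ 531.3, -369. ]), array([11.8, 20.7]), 78.2, 70, np.float64(0.0514))
(array([ 487.8, -359.6]), array([12.2, 21.7]), 76.4, 73, np.float64(0.0517))
(array([ 443.8, -351.1]), array([12.9, 23.1]), 81.3, 72, np.float64(0.0517))
swblock (array([ 518.1, -215.7]), array([50.5, 70.8]), 77.6, 572, np.float64(0.0551)) ball (128, 3) [ 0.5021 -0.2108  0.0978]
steel (array([483.4, -25.9]), 32.9, 187, np.float64(0.0851))
purple (array([507.8, 118.4]), 32.7, 200, np.float64(0.0849))
red (array([367.4, -14.4]), 32.8, 186, np.float64(0.085))
coaster (array([628.1,  12.6]), 55.1, 1752, np.float64(nan))
in cup z [0.003 0.005 0.008 0.039 0.06 ]
memo (array([770.3, 323.8]), array([189.3, 109.9]), 29.9, 2577, np.float64(0.0383))
note (array([699.4, 163.3]), array([76. , 76.6]), 80.9, 1125, np.float64(0.0204))
adaptor (array([ 703.1, -177.1]), array([60.4, 50.9]), 77.0, 704, np.float64(0.0447))
stapler (array([ 699.8, -312.8]), array([117.9,  32.3]), 1.1, 767, np.float64(0.0352))
```

View pics/crop1.png

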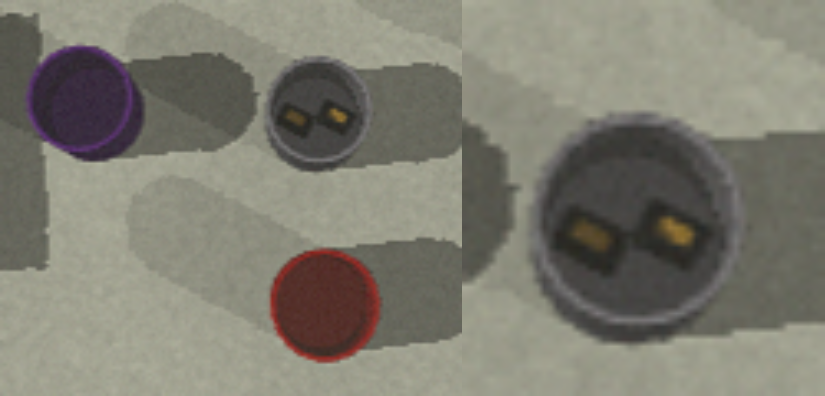

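Top view: three cup-shaped things: purple (266,276), red (339,337) and steel grey (336,279). The grey one, with two packs visible inside, is the cup meant, and the crop confirms it. All six wells are filled and the switch ball is at (428,257). The measured sizes agree with the given ones. Next I check which grasp and tip-out poses the arm can reach.

```bash
cat >> h.py <<'E'
def ori(t,a,s=1):
    """tool tilt t deg from down, heading a deg, closing axis horizontal; s=-1 half turn"""
    t,a=np.radians([t,a]); z=np.array([np.cos(a)*np.sin(t),np.sin(a)*np.sin(t),-np.cos(t)])
    y=s*np.array([-np.sin(a),np.cos(a),0]); return np.stack([np.cross(y,z),y,z],1)
def tcp(g,M,off=.054): return np.asarray(g)-off*M[:,2]
q=lambda M:R.from_matrix(M).as_quat()
def ik(g,M):
    try: return inverse_kinematics(tcp(g,M).tolist(),q(M).tolist())
    except MotionError: return None
E
python3 - <<'E'
from h import *
C=np.array([.4834,-.0259,.05]); CO=np.array([.628,.0126,.055])
T=np.array([.501,.307,.15])
for t in(90,75,60,45):
  for a in range(-90,121,15):
    r=""
    for s in(1,-1):
      M=ori(t,a,s); j=ik(C,M)
      if j is None: continue
      k=ik(CO,M)
      u=M.T@[0,0,1]; best=None
      for t2 in(60,75,90,105):
        for a2 in range(0,151,30):
          for rl in(-180,-150,150,180):
            M2=ori(t2,a2,s)@R.from_euler('z',rl,degrees=True).as_matrix()
            w=M2@u
            if w[2]>-.6: continue
            jj=ik(T,M2)
            if jj is not None and (best is None or w[2]<best[0]): best=(round(w[2],2),t2,a2,rl)
      print(t,a,s,np.round(j,2),k is not None,best)
E
```

```text
90 -90 1 [-0.57  1.21 -0.15  1.8   0.96  1.77 -1.53] True (np.float64(-1.0), 90, 0, -180)
90 -90 -1 [-0.43  1.23 -0.34  1.78  1.04  1.92  1.53] True (np.float64(-1.0), 90, 0, -180)
90 -75 1 [-0.57  1.21 -0.26  1.98  1.15  1.78 -1.7 ] True (np.float64(-1.0), 90, 0, -180)
90 -75 -1 [-0.51  1.23 -0.34  1.97  1.18  1.86  1.41] True (np.float64(-1.0), 90, 0, -180)
90 -60 1 [-0.72  1.22 -0.16  2.18  1.29  1.65 -1.86] True (np.float64(-1.0), 90, 0, -180)
90 -60 -1 [-0.56  1.25 -0.34  2.17  1.33  1.84  1.26] True (np.float64(-1.0), 90, 0, -180)
90 -45 1 [-0.59  1.33 -0.34  2.35  1.5   1.91 -2.09] True (np.float64(-1.0), 90, 0, -180)
90 -45 -1 [-0.59  1.33 -0.34  2.35  1.5   1.91  1.05] True (np.float64(-1.0), 90, 0, -180)
90 -30 1 [-0.74  1.46 -0.16  2.53  1.65  1.89 -2.38] True (np.float64(-1.0), 90, 0, -180)
90 -30 -1 [-0.74  1.46 -0.16  2.53  1.65  1.89  0.76] True (np.float64(-1.0), 90, 0, -180)
90 30 1 [ 1.75  1.99 -1.13  2.41  3.54  0.22  0.2 ] True (np.float64(-1.0), 90, 0, -180)
90 30 -1 [ 1.58  1.76 -0.94  2.42  4.21  0.51  2.63] True (np.float64(-1.0), 90, 0, -180)
90 45 1 [ 1.62  
[... 1299 characters left out ...]
 True (np.float64(-1.0), 105, 150, 180)
75 -75 -1 [-0.23  1.17 -0.71  2.04  1.28  1.94  1.43] True (np.float64(-1.0), 105, 150, 180)
75 -60 1 [-0.28  1.17 -0.7   2.23  1.44  1.92 -1.78] True (np.float64(-1.0), 105, 0, -180)
75 -60 -1 [-0.41  1.1  -0.53  2.24  1.4   1.75  1.37] True (np.float64(-1.0), 105, 0, -180)
75 -45 1 [-0.43  1.15 -0.53  2.44  1.6   1.81 -1.92] True (np.float64(-1.0), 105, 0, -180)Traceback (most recent call last):
  File "<stdin>", line 18, in <module>
  File "h.py", line 22, in ik
    try: return inverse_kinematics(tcp(g,M).tolist(),q(M).tolist())
                ~~~~~~~~~~~~~~~~~~^^^^^^^^^^^^^^^^^^^^^^^^^^^^^^^^^
ValueError: time passes only in moves, steps and waits
```

```bash
cat >> h.py <<'E'
CH=np.array([.5022,-.2925]); YAW=-11.6
def ch(x,y,z):
    c,s=np.cos(np.radians(YAW)),np.sin(np.radians(YAW))
    return np.array([CH[0]+c*x-s*y,CH[1]+s*x+c*y,z])
DN=ori(0,YAW,-1)
def L(g,M=None,v=.2,f=None):
    M0=R.from_quat(get_obs()["orientation"]).as_matrix() if M is None else M
    return move_linear(tcp(g,M0).tolist(),None if M is None else q(M).tolist(),v=v,max_force=f)
def P(g,M): move_pose(tcp(g,M).tolist(),q(M).tolist())
def shot(n,name):
    p,d=snapshot(n); cv2.imwrite(f"pics/{name}.png",p[:,:,::-1]); np.save(f"pics/{name}.npy",d); return p,d
E
python3 - <<'E'
from h import *
command_gripper(0.0,40)
P(ch(-.064,.078,.18),DN)
L(ch(-.064,.078,.095))
hit=L(ch(.006,.078,.095),v=.05,f=15)
o=get_obs(); print(hit,o["t"],o["ee_pos"],np.round(o["contact_force"],1), "local target end",ch(.006,.078,0))
L(ch(-.03,.078,.095)); L(ch(-.03,.078,.25))
P(np.array([.40,-.1,.33]),DN) 
p,d=shot("side","side1"); p2,d2=shot("top","top1")
W=cloud("top",d2); m=np.zeros((480,640),bool); m[215:290,395:465]=1
b=W[m&(W[...,2]>.075)&(W[...,2]<.12)]; print(len(b),b.mean(0) if len(b) else "")
c,s=np.cos(np.radians(YAW)),np.sin(np.radians(YAW)); 
if len(b): print("local x",((b[:,:2]-CH)@[c,s]).mean())
cv2.imwrite("pics/v2.png",np.hstack([cv2.resize(p[:,:,::-1],(400,300)),cv2.resize(p2[:,:,::-1],(400,300))]))
print(get_obs()["t"])
E
```

```text
True 4.0667 [ 0.51376084 -0.21522665  0.14789185] [0.  1.  0.8] local target end [ 0.52376153 -0.2172996   0.        ]
0 
6.0583
```

View pics/v2.png

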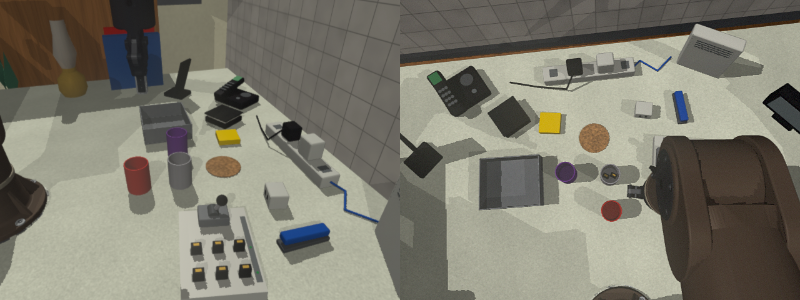

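The lever leans over to the right in the side view, with the ball at about (355,321). I check its angle numerically and plan the cup grasp and dump.

```bash
python3 - <<'E'
from h import *
W=cloud("side",np.load("pics/side1.npy")); m=np.zeros((480,640),bool); m[300:345,330:380]=1
b=W[m&(W[...,2]>.078)&(W[...,2]<.12)]; c,s=np.cos(np.radians(YAW)),np.sin(np.radians(YAW))
l=(b[:,:2]-CH)@np.array([[c,-s],[s,c]]); print("ball local",l.min(0),l.max(0),b[:,2].max())
print("expected off/on centre px",project("side",[ch(.0192,.078,.0871),ch(-.0192,.078,.0871)]))
C=np.array([.4834,-.0259,.05]); CO=np.array([.628,.0126,.055]); T=np.array([.50,.30,.16])
t=65
for s in(1,-1):
    M=ori(t,-55,s); print(s,"grasp",ik(C,M),"lift",ik(C+[0,0,.2],M))
    for a in(-55,-30,0): print("place",a,ik(CO,ori(t,a,s)))
    for a in(-60,-30,0,30):
        print("up",a,ik(T,ori(t,a,s)))
        for rl in(180,):
            M2=ori(90,a,s)@R.from_euler('z',rl,degrees=True).as_matrix(); print("  inv",ik(T,M2))
E
```

```text
ball local [0.00480797 0.06418876] [0.02940407 0.08555831] 0.1010694621256421
expected off/on centre px [[355.76441912 320.20433799]
 [328.53222652 321.8859677 ]]
1 grasp [-0.53680003  0.9144702  -0.32584464  2.36021796  1.47190723  1.37729073
 -1.71210271] lift [-0.36654843  0.43478851 -0.5299225   2.31800361  1.26992842  1.46039047
 -1.19045933]
place -55 [-0.42256356  0.91752996 -0.30490502  2.02717964  1.52699001  1.38007911
 -1.34703038]
place -30 [-0.43444981  0.88270638 -0.18703874  2.34209525  2.05775228  1.29661293
 -1.56852157]
place 0 [ 0.60645678  1.28771947 -1.08466236  2.47814217  2.83546512  1.58329441
 -0.58658306]
up -60 [-0.70006753  0.94067066 -0.6745536   1.63564499  1.13129921  1.91617951
 -1.25622471]
  inv [-1.05169084  1.07302868 -0.15865999  1.59617353  1.06429714  1.94194178
  1.90793429]
up -30 [-0.69008969  0.81843829 -0.73759564  2.04045594  1.43525488  1.70791438
 -1.23909957]
  inv [-1.02276447  1.00476452 -0.34199976  2.02890365  1.4401543   1.87418008
  1.66227963]
up 0 [-0.76122062  0.65041097 -0.5240846   2.42916221  1.8951566   1.3799343
 -1.332859
[... 474 characters left out ...]
 0.69266931
  0.90291646]
place 0 [-0.36702423  0.95484782  0.20523876  2.55349391  2.99149281  1.45228392
  1.33018803]
up -60 [-0.6822974   0.95227502 -0.7073695   1.63393998  1.14531548  1.93839229
  1.87671866]
  inv [-1.05169084  1.07302868 -0.15865999  1.59617353  1.06429714  1.94194178
 -1.23365836]
up -30 [-0.59646681  0.8877112  -0.88950656  2.03316443  1.48241849  1.83331723
  1.89939787]
  inv [-1.15795911  0.9798962  -0.15869942  2.04070243  1.38712726  1.72408899
 -1.47128652]
up 0 [-1.88439188  1.00007076  1.12102325  2.51686911  2.72507414  0.4904391
  0.71347726]
  inv [-1.27664718  1.02375101  0.02373753  2.46334871  1.86656645  1.65485965
 -1.90677931]
up 30 None
  inv None
```

```bash
cat >> h.py <<'E'
def cup_at(W,guess,z=(.079,.091),rad=.06):
    p=W[(W[...,2]>z[0])&(W[...,2]<z[1])&(np.hypot(W[...,0]-guess[0],W[...,1]-guess[1])<rad)]
    c,r=cv2.minEnclosingCircle(np.float32(p[:,:2])*1000); return np.array(c)/1000,r,len(p)
E
python3 - <<'E'
from h import *
p,d=shot("top","top2"); c,r,n=cup_at(cloud("top",d),(.4834,-.0259)); print(c,r,n)
assert 31<r<35 and n>100
M=ori(65,-60,1); C=np.r_[c,.05]
command_gripper(.085)
P(C+[0,0,.2],M)
command_gripper(.079)
L(C+[0,0,.10],M); hit=L(C,M,v=.08,f=12); o=get_obs(); print("hit",hit,o["ee_pos"],tcp(C,M),o["contact_force"])
if not hit:
    command_gripper(.05,45); o=get_obs(); print(o["finger_gap"],o["grip_force"],o["t"])
    L(C+[0,0,.02],M,v=.05); 
    L(C+[0,0,.20],M,v=.15); o=get_obs(); print(o["finger_gap"],o["grip_force"],o["contact_force"],o["t"])
p,d=shot("side","side3")
E
```

```text
[ 0.48347443 -0.0261378 ] 32.85347366333008 184
hit True [0.45911684 0.01536629 0.09870218] [0.45900412 0.01624602 0.07282139] [ 1.64580064 -0.37492156  1.71868823]
```

View pics/side3.png

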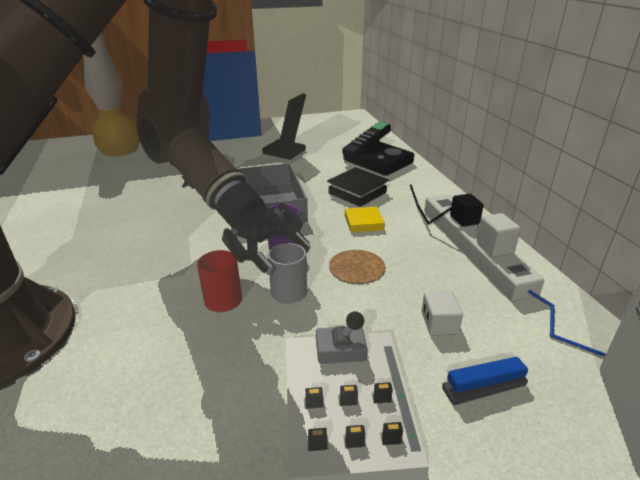

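The arm stopped 26 mm high with the fingers around the steel cup at (288,272). I check whether any cup moved and what it touches.

```bash
python3 - <<'E'
from h import *
p,d=shot("top","top3"); W=cloud("top",d)
for n,g in dict(steel=(.4834,-.0259),purple=(.5078,.1184),red=(.3674,-.0144)).items(): print(n,cup_at(W,g,rad=.04))
print(get_obs()["contact_force"],get_obs()["wrist_torque"],get_obs()["finger_gap"])
a=cv2.resize(p[215:365,200:400,::-1],(800,600)); cv2.imwrite("pics/c3.png",a)
E
```

```text
steel (array([ 0.48353033, -0.02581188]), 39.7564582824707, 185)
purple (array([0.5081618 , 0.11852744]), 32.995243072509766, 190)
red (array([ 0.36615228, -0.01357977]), 32.60443878173828, 156)
[ 0.94129517 -0.81985428  0.91159725] [0.58260865 0.31008181 0.26659826] 0.07888091752960973
```

View pics/c3.png

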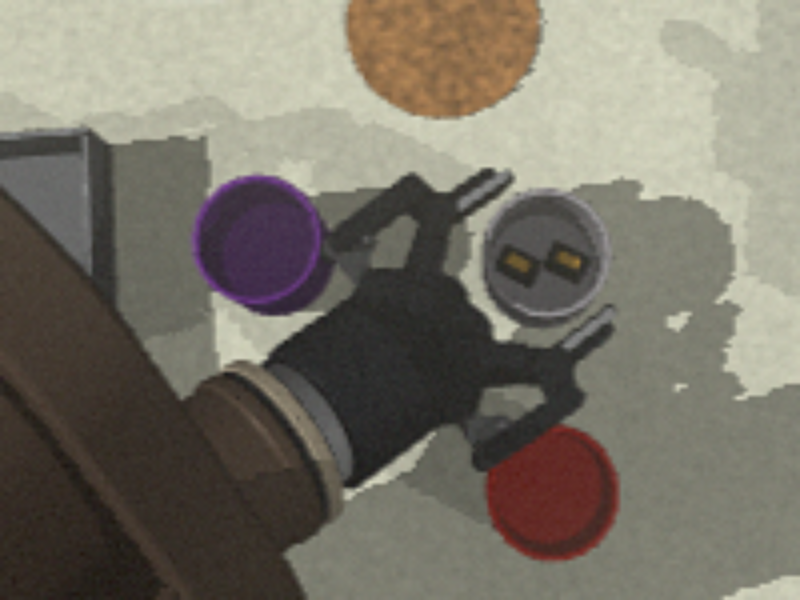

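The crop shows the gripper's outer knuckles, at (335,240) and (480,468), reaching the purple and red cups. I'll back off and approach from the open -y side instead.

```bash
python3 - <<'E'
from h import *
M=ori(65,-60,1); C=np.array([.4834,-.026,.05])
L(C+[0,0,.2],M,v=.1)
p,d=shot("top","top4"); W=cloud("top",d)
for n,g in dict(steel=(.4834,-.0259),purple=(.5078,.1184),red=(.3674,-.0144)).items(): print(n,cup_at(W,g,rad=.045))
CO=np.array([.628,.0126,.055]); T=np.array([.50,.30,.16])
for s in(1,-1):
    print(s,"grasp",ik(C,ori(60,75,s)),ik(C+[0,0,.2],ori(60,75,s)))
    for a in(30,45,60): print("place",a,ik(CO,ori(60,a,s)))
    for a in(30,45,60,75):
        print("up",a,ik(T+[0,0,.05],ori(60,a,s)),"\n  inv",ik(T,ori(80,a,s)@R.from_euler('z',180,degrees=True).as_matrix()))
E
```

```text
steel (array([ 0.48337253, -0.02599371]), 32.81621551513672, 180)
purple (array([0.50794437, 0.11879765]), 32.58028793334961, 117)
red (array([ 0.3670318 , -0.01402872]), 32.74202346801758, 149)
1 grasp [ 1.17184587  1.07303509 -0.88464629  2.02061566 -0.42840949  0.64397182
 -2.50508296] [ 1.28359172  0.7358608  -1.0580052   1.96505871 -0.53315291  0.92678962
 -2.7117952 ]
place 30 [ 0.78512147  0.95333188 -0.73899064  2.31993108  3.55991676  0.6823648
 -0.9605208 ]
place 45 [ 1.04633287  1.12408855 -1.01286241  2.14528865  3.94521738  0.19899856
 -1.0152015 ]
place 60 [ 0.96724565  1.06125332 -0.86245501  1.96371662 -0.93186353  0.40337275
 -2.308552  ]
up 30 [-0.17557213  0.40283039 -0.69041591  2.53897258  2.63574743  0.88204271
 -1.15424502] 
  inv None
up 45 [-0.07095185  0.37980065 -0.48507111  2.51085171  3.34244723  0.72442749
 -1.43999227] 
  inv None
up 60 [ 0.03702009  0.41134286 -0.37027094  2.40235756  4.04625911  0.7007902
 -1.77961828] 
  inv [-0.58943277  0.99737929  0.57024305  2.54552908  4.00255178  1.95267703
  1.48672603]
up 75 None 
  inv [-0.4764135   0.952750
[... 252 characters left out ...]
e 30 [-0.50418143  1.31607846  1.12676532  2.42067167  3.89390817  1.92384549
  0.90005886]
place 45 [-0.38803264  1.29773151  1.13270136  2.25909198  4.15240364  1.99204216
  1.06471698]
place 60 [ 1.07520946  1.18858831 -1.06629439  1.95589436 -0.35365887  0.28864061
  0.31526671]
up 30 None 
  inv None
up 45 [-0.78486411  0.36387804  0.39693802  2.56666815  3.65511334  0.891191
  1.29700388] 
  inv None
up 60 [ 0.31119447  0.48145421 -0.71712846  2.38173081  3.93805189  0.55966493
  1.52139012] 
  inv [ 0.49201351  1.05743391 -0.86842696  2.45892834  3.82114745  0.94342893
 -0.9196286 ]
up 75 None 
  inv [ 0.59662664  1.04993281 -0.87798384  2.26330263  4.43697893  0.6759852
 -1.4144786 ]
```

```bash
python3 - <<'E'
from h import *
j=np.array(get_obs()["qpos"]); print(np.round(j,2)); j[1]=.1; set_joints(j.tolist()); print(get_obs()["ee_pos"])
set_joints([.45,.1,.26,1.93,-1.29,1.6,-1.5]); o=get_obs(); print(o["ee_pos"],R.from_quat(o["orientation"]).as_matrix()[:,2],o["t"])
C=np.array([.4834,-.026,.05]); CO=np.array([.628,.0126,.055]); T=np.array([.50,.30,.16])
for s in(1,-1):
    for a in(75,90): print(s,"grasp",a,ik(C,ori(60,a,s)),ik(C+[0,0,.2],ori(60,a,s)))
    for a in(60,75,90): print("place",a,ik(CO,ori(60,a,s)))
    for a in(75,90,105,120):
        print("up",a,ik(T+[0,0,.05],ori(60,a,s)),"\n  inv",ik(T,ori(80,a,s)@R.from_euler('z',180,degrees=True).as_matrix()))
E
```

```text
[-0.36  0.46 -0.53  2.26  1.21  1.51 -1.19]
[0.43186202 0.00605577 0.42752765]
[ 0.46078292 -0.08179516  0.56160224] [ 0.5063243   0.82185607 -0.26112891] 14.6333
1 grasp 75 [ 0.39625966  0.86501841  0.22421181  2.08675579 -1.24434813  1.26977469
 -1.72539302] [ 0.38172415  0.48448197  0.23780952  2.03903281 -1.07727467  1.40689782
 -2.1356195 ]
1 grasp 90 [ 0.34256775  0.90282199  0.23198532  1.91349504 -1.03496253  1.37063675
 -1.79045293] [ 0.35898517  0.56730521  0.20473803  1.86655166 -0.92160882  1.54660969
 -2.12318747]
place 60 [ 0.75742551  0.92432377 -0.53208131  1.98090975 -1.30838695  0.65047502
 -2.01695076]
place 75 [ 0.30148441  0.90557092  0.1184297   1.82084834 -1.29148684  1.2216717
 -2.00382064]
place 90 [ 0.25367407  0.97253808  0.16057703  1.6168517  -1.09202038  1.39585835
 -2.05762701]
up 75 None 
  inv [-0.4764135   0.95275016  0.57530107  2.35027993  4.34624621  1.85168734
  1.47440456]
up 90 [ 0.05102455  0.54071911 -0.20809037  2.06965207 -1.3165162   0.97464032
 -2.21801879] 
  inv [ 0.61046828  1.08897131 -0.90734067  2.04934117 -1.16019404  0.68744421
  
[... 1015 characters left out ...]
736321  1.32325268
  1.03207753]
up 75 None 
  inv [-0.4764135   0.95275016  0.57530107  2.35027993  4.34624621  1.85168734
 -1.66718809]
up 90 [ 0.09002235  0.54604492 -0.26033867  2.06627634 -1.30046115  0.94976811
  0.91180626] 
  inv [ 0.59294596  1.07168711 -0.87769926  2.05064637 -1.1872118   0.71382701
 -1.99612826]
up 105 [-0.01877123  0.61930608 -0.12748716  1.88215704 -1.08383472  1.18388155
  0.86205254] 
  inv [ 0.04523006  0.89969157 -0.12128272  1.8747138  -1.25535558  1.40611437
 -1.95848886]
up 120 [-0.05047677  0.70698673 -0.14123504  1.6864005  -0.88878885  1.36378856
  0.82702722] 
  inv [-0.00897718  0.96408818 -0.11977469  1.65408168 -1.04943989  1.55965539
 -2.08311875]
```

```bash
python3 - <<'E'
from h import *
p,d=shot("top","top5"); c,r,n=cup_at(cloud("top",d),(.4834,-.0259)); print(c,r,n)
if not(n>60 and 31<r<35): c=np.array([.4834,-.0260]); print("occluded, using last")
M=ori(60,80,-1); C=np.r_[c,.05]
command_gripper(.081)
P(C+[0,0,.2],M)
L(C+[0,0,.10],M); hit=L(C,M,v=.05,f=20); o=get_obs(); print("hit",hit,o["ee_pos"],tcp(C,M),o["contact_force"],o["t"])
shot("side","side6"); shot("top","top6")
if not hit:
    command_gripper(.05,45); o=get_obs(); print(o["finger_gap"],o["grip_force"],o["t"])
    L(C+[0,0,.02],M,v=.05); L(C+[0,0,.18],M,v=.15)
    o=get_obs(); print(o["finger_gap"],o["grip_force"],o["contact_force"],o["t"])
    p,d=shot("side","side7")
E
```

```text
[ 0.48347635 -0.02603712] 32.872013092041016 183
hit False [ 0.47541905 -0.0720967   0.07717753] [ 0.47535563 -0.07209202  0.077     ] [ 0.10507032  0.28984    -0.13347713] 19.8167
0.06485785379345446 49.335604878142476 20.2167
0.06434889950632759 49.69270074740052 [ 0.01935596 -0.20578963 -3.23855622] 21.9833
```

```bash
python3 - <<'E'
from h import *
A=ori(60,110,-1); I=ori(80,110,-1)@R.from_euler('z',180,degrees=True).as_matrix()
T=np.array([.495,.295,.23])
L(T,A,v=.18)
up=I@(A.T@[0,0,1]); print("cup axis inverted",up)
Ti=np.array([.501,.307,.165])-np.r_[up[:2]*.03,0]
j=ik(Ti,I); print(np.round(get_obs()["qpos"],2),np.round(j,2))
m=np.array(get_obs()["qpos"]); 
for k in (.35,.65,1): set_joints((m+(np.array(j)-m)*k).tolist())
hold(.6)
o=get_obs(); print(o["finger_gap"],o["contact_force"],o["t"],o["ee_pos"])
p,_=shot("side","side8"); p2,d=shot("top","top8")
cv2.imwrite("pics/v8.png",np.vstack([cv2.resize(p[60:300,150:470,::-1],(640,300)),cv2.resize(p2[200:360,60:400,::-1],(640,300))]))
E
```

```text
cup axis inverted [ 0.21984631 -0.60402277 -0.76604444]
[-0.01  0.61 -0.14  1.82 -1.    1.26  0.82] [-0.11  0.9   0.03  1.83 -1.28  1.53 -1.96]
0.06467946224199485 [-0.14673725  0.30395163 -1.36606554] 27.2583 [0.512583   0.27517308 0.17437895]
```

View pics/v8.png

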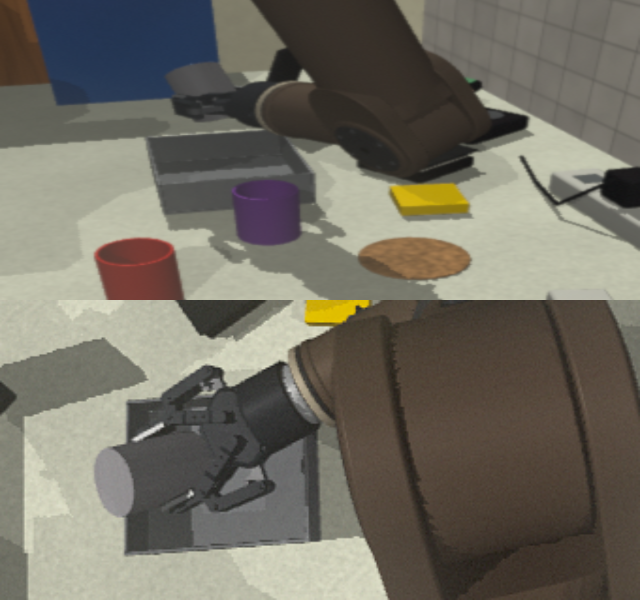

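The cup is inverted over the tub with its mouth under the gripper, and no packs are visible yet. I tip it steeper, then turn back and look.

```bash
python3 - <<'E'
from h import *
A=ori(60,110,-1); S=R.from_euler('z',180,degrees=True).as_matrix()
q0=get_obs()["qpos"]
for t in(105,100,95):
    I=ori(t,110,-1)@S; G=np.array([.497,.31,.19]); j=ik(G,I); print(t,None if j is None else np.round(j,2))
    if j is not None: break
set_joints(list(j)); hold(.4)
m=np.array(get_obs()["qpos"])
for dq in(.25,-.25,.25,-.25,0):
    n=m.copy(); n[6]+=dq; set_joints(n.tolist())
hold(.3); print(get_obs()["contact_force"],get_obs()["finger_gap"])
j=ik(np.array([.495,.295,.23]),A); print(np.round(j,2)); set_joints(list(j)); 
L(np.array([.495,.2,.28]),A,v=.2); L(np.array([.56,.02,.23]),ori(60,75,-1),v=.2); hold(.3)
o=get_obs(); print(o["finger_gap"],o["contact_force"],o["t"])
p,_=shot("side","side9"); p2,d=shot("top","top9")
cv2.imwrite("pics/v9.png",np.vstack([cv2.resize(p[60:300,150:470,::-1],(640,300)),cv2.resize(p2[200:360,60:400,::-1],(640,300))]))
E
```

```text
105 [ 0.05  1.13 -0.19  1.75 -1.29  1.74 -1.88]
[ 0.82760751 -0.23864064 -1.33928357] 0.0645723075333394
[ 0.36  0.73 -0.71  1.78 -0.7   1.04  0.56]
0.0646834644302692 [-0.298333   -0.20367837 -2.65510768] 35.0
```

View pics/v9.png

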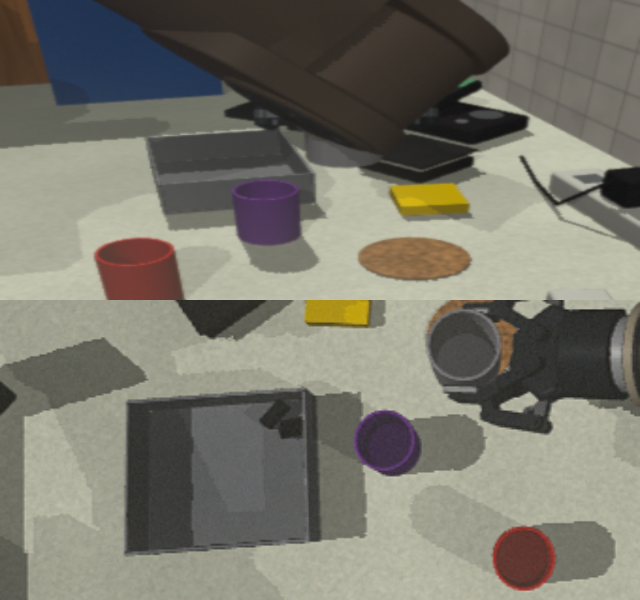

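Both flats lie in the tub at about (275,413) and (290,428) of the crop, and the cup is empty. Next I place it on the coaster.

```bash
python3 - <<'E'
from h import *
M=ori(60,75,-1); G=np.array([.628,.0126,0])
L(G+[0,0,.15],M,v=.2); L(G+[0,0,.07],M,v=.1)
hit=L(G+[0,0,.053],M,v=.03,f=8); o=get_obs(); print(hit,o["ee_pos"]-tcp(G,M),o["contact_force"],o["t"])
command_gripper(.081); print(get_obs()["contact_force"])
L(G+[0,0,.22],M,v=.12)
P(np.array([.42,-.25,.32]),DN)
p,_=shot("side","side10"); p2,d=shot("top","top10")
print(cup_at(cloud("top",d),G[:2],z=(.083,.095)),get_obs()["t"],get_obs()["qpos"])
cv2.imwrite("pics/v10.png",np.hstack([cv2.resize(p[:,:,::-1],(400,300)),cv2.resize(p2[:,:,::-1],(400,300))]))
E
```

```text
True [-6.41799040e-05 -1.63806571e-05  5.44187548e-02] [-0.5383748  -1.76184184  3.93859625] 37.25
[ 0.23292472 -0.50279576 -0.25190912]
(array([0.62769141, 0.012785  ]), 33.0485725402832, 184) 40.9833 [ 0.87433894  0.20529102 -0.53075955  1.75239292  0.10945254  1.21444722
 -1.45815502]
```

View pics/v10.png

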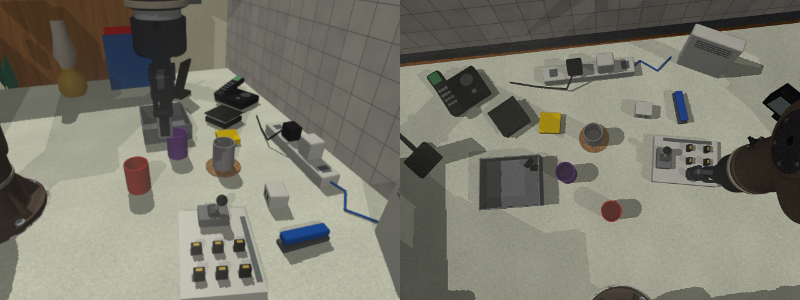

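The cup stands upright, centred on the coaster (593,138 in the right half). Next come the packs, each checked by camera before it is picked.

```bash
cat >> h.py <<'E'
def find_pack(x,y):
    e=ch(x,y,0)[:2]; out=[]
    for n in("top","side"):
        W=cloud(n,snapshot(n)[1]); p=W[(W[...,2]>.046)&(W[...,2]<.058)&(np.hypot(W[...,0]-e[0],W[...,1]-e[1])<.02)]
        if n=="top" and len(p)>45:
            c=np.array(cv2.minAreaRect(np.float32(p[:,:2])*1000)[0])/1000; return c,n,len(p),np.linalg.norm(c-e)
        out.append(len(p))
    return None,out,0,0
def put(x,y,off):
    c,n,k,dev=find_pack(x,y); print((x,y),c,n,k,np.round(dev,4))
    e=ch(x,y,0)[:2]
    if c is None:
        if max(n)<40: print("no pack seen"); return False
        c=e
    elif dev>.004: print("moved?"); return False
    g=np.r_[c,.053]
    command_gripper(.036,25); P(g+[0,0,.14],DN); L(g+[0,0,.03],v=.25)
    if L(g,v=.06,f=15): print("contact on descent",get_obs()["ee_pos"])
    command_gripper(.005,25); o=get_obs(); print("gap",round(o["finger_gap"],4))
    L(g+[0,0,.03],v=.08); L(g+[0,0,.16],v=.3)
    if not .010<get_obs()["finger_gap"]<.016: print("lost",get_obs()["finger_gap"]); return False
    W=cloud("top",snapshot("top")[1]); cc,r,m=cup_at(W,CUP,z=(.083,.095))
    print("cup",cc,round(r,1),m)
    if m>120 and np.linalg.norm(cc-CUP)>.006: print("cup moved, holding pack"); return False
    d=np.r_[CUP+np.array(off),.111]
    L(d+[0,0,.10],v=.3); L(d,v=.15); command_gripper(.03); L(d+[0,0,.10],v=.3)
    print("t",get_obs()["t"]); return True
CUP=np.array([.6277,.0128])
E
python3 - <<'E'
from h import *
if put(-.045,-.010,(-.008,-.006)):
    p,_=shot("side","side11"); p2,d=shot("top","top11")
    cv2.imwrite("pics/v11.png",np.hstack([cv2.resize(p[:,:,::-1],(400,300)),cv2.resize(p2[:,:,::-1],(400,300))]))
E
```

```text
(-0.045, -0.01) None [0, 183] 0 0
gap 0.0125
cup [0.62794995 0.0126209 ] 33.7 188
t 47.8333
```

View pics/v11.png

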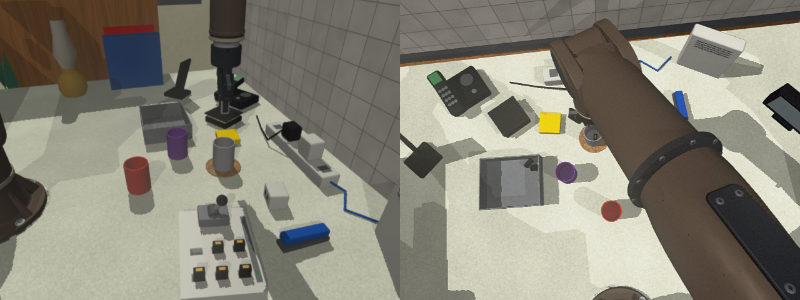

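One pack is gone from its well and is in the cup. Only the side camera sees the charger in this pose, so I'll use it to locate the packs too, and carry on with the rest.

```bash
cat >> h.py <<'E'
def find_pack(x,y):
    e=ch(x,y,0)[:2]; W=cloud("side",snapshot("side")[1])
    p=W[(W[...,2]>.0495)&(W[...,2]<.056)&(np.hypot(W[...,0]-e[0],W[...,1]-e[1])<.025)]
    if len(p)<30: return None,[len(p)],0,0
    c=np.array(cv2.minAreaRect(np.float32(p[:,:2])*1000)[0])/1000; dv=np.linalg.norm(c-e)
    return (e if dv<.004 else c),"side",len(p),dv
E
python3 - <<'E'
from h import *
for (x,y),o in zip([(0,-.01),(.045,-.01),(-.045,-.07),(0,-.07),(.045,-.07)],[(.008,.006),(-.006,.008),(.006,-.008),(0,0),(0,0)]):
    if not put(x,y,o): break
p,_=shot("side","side12"); p2,d=shot("top","top12")
cv2.imwrite("pics/v12.png",np.hstack([cv2.resize(p[:,:,::-1],(400,300)),cv2.resize(p2[:,:,::-1],(400,300))]))
E
```

```text
(0, -0.01) [ 0.50018922 -0.30229575] side 149 0.0019
gap 0.0126
cup [0.62795203 0.01238548] 33.3 187
t 55.125
(0.045, -0.01) [ 0.54427011 -0.31134426] side 149 0.0022
gap 0.0125
cup [0.62741119 0.01300692] 33.2 183
t 62.325
(-0.045, -0.07) [ 0.44404366 -0.35202176] side 194 0.0009
gap 0.0124
cup [0.62755042 0.01219469] 33.4 188
t 69.975
(0, -0.07) [ 0.48812455 -0.36107027] side 190 0.0021
gap 0.0123
cup [0.62739697 0.01285863] 33.0 186
t 77.55
(0.045, -0.07) [ 0.53220543 -0.37011877] side 188 0.0021
gap 0.0125
cup [0.62769763 0.0119766 ] 33.7 232
t 85.1083
```

View pics/v12.png

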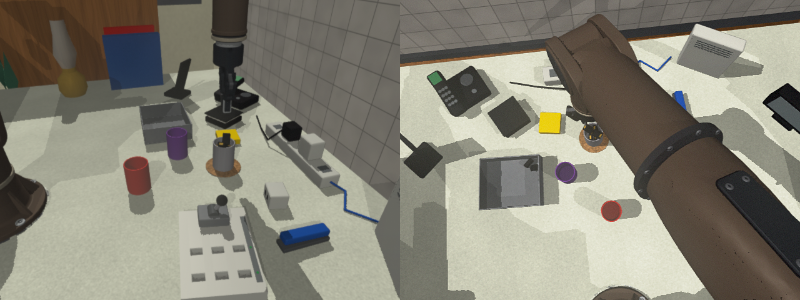

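All wells are empty, but one pack seems to stick up above the cup rim at (226,140). I retreat and take a closer look.

```bash
python3 - <<'E'
from h import *
P(np.array([.42,-.25,.32]),DN)
p,ds=shot("side","side13"); p2,d=shot("top","top13"); W=cloud("top",d); Ws=cloud("side",ds)
print(cup_at(W,CUP,z=(.083,.095)))
for w in(W,Ws):
    m=(np.hypot(w[...,0]-CUP[0],w[...,1]-CUP[1])<.05)&(w[...,2]>.095); q_=w[m]; print(len(q_),q_[:,2].max() if len(q_) else 0,q_[:,:2].mean(0) if len(q_) else 0)
m=W[(np.hypot(W[...,0]-CUP[0],W[...,1]-CUP[1])<.026)]; print(np.percentile(m[:,2],[5,25,50,75,95]))
cv2.imwrite("pics/v13.png",np.hstack([cv2.resize(p[200:290,310:400,::-1],(400,400),interpolation=2),cv2.resize(p2[190:250,280:340,::-1],(400,400),interpolation=2)]))
E
```

```text
(array([0.62754022, 0.01261953]), 32.98563766479492, 253)
189 0.10783686632592451 [0.62834789 0.01500586]
175 0.10683612752500493 [0.6262503 0.0122352]
[0.01020111 0.0740561  0.08164468 0.0939451  0.10348484]
```

View pics/v13.png

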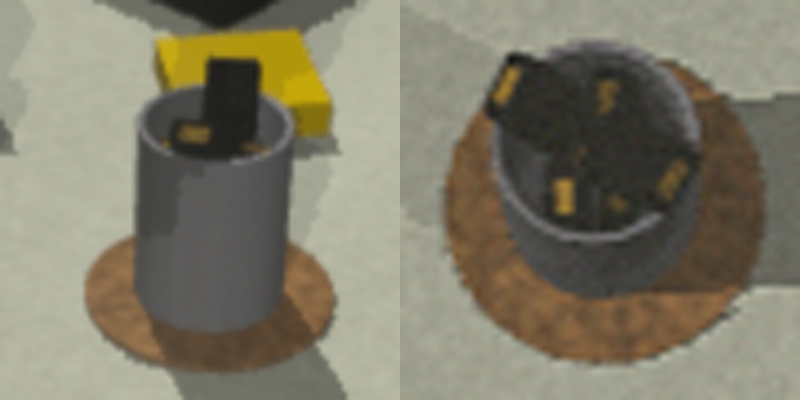

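One pack leans over the rim at the upper left of the right image (510,90), toward +x+y, with its top at z≈0.107. I map the heights inside the cup to mend this.

```bash
python3 - <<'E'
from h import *
W=cloud("top",np.load("pics/top13.npy")); c=np.array([.6277,.0127])
print("rows: x from +36 to -36; cols: y from +40 to -36 (image-like); mm z")
for dx in range(40,-37,-4):
    r=[]
    for dy in range(40,-37,-4):
        m=(abs(W[...,0]-c[0]-dx/1e3)<.002)&(abs(W[...,1]-c[1]-dy/1e3)<.002)
        r.append(f"{np.median(W[m][:,2])*1000:4.0f}" if m.any() else "   .")
    print(f"{dx:4d}"," ".join(r))
E
```

```text
rows: x from +36 to -36; cols: y from +40 to -36 (image-like); mm z
  40   -1    3    .    .    .    .    .    .    .    .    .    .    .    .    .    .    .    .    6    6
  36    2    3    .    .    .    .    .    .    .    .    .    .    .    .    .    .    .    .    .    5
  32    4    4    .    .    .    .    .    .   88   89   84   88   88    .    .    .    .    .    .    3
  28    6    4    .    .  100  101    .   88   85   74   72   78   80   83   91    .    .    .    .    3
  24    4    4    .  102  101  103  106  100    .    .    .   75   75   75   80   87   88    .    .    5
  20    5    5    .  100  102   57  106  102   98    .   78   76   77   76   68   56   68    .    .    7
  16    3    5   98  101   30  105  103   99   95   90   79   77   77   76   59   45   62   87    .    5
  12    4    4  101   42   76   57   99   97   93   87   82   77   77   67   54    .    .   73   89    4
   8    4    5   88   87  104   54   98   94   88   62   74   78   78   81    .    .    .   73   88    5
   4    6    3   45   47   94   96   95   89   85   82   56   74   83   87    .    .   
[... 367 characters left out ...]
   76   77   76   64   44   81   69   96  101  104  103   97   13    4
 -16    3    4    4   49   90    .   76   74   75   61   41   46   79   98  102  102  100   96    4    2
 -20    5    4    3   13   74   89   74   75   74   58    .    .   97   98  103  101   65   41    4    5
 -24    6    6    4    4   26   53   89    .   75    .    .    .    .   99   99   86   45    4    3    4
 -28    4    4    3    4    5   33   54   80   90    .    .   91   89   83   55   10    5    6    5    4
 -32    3    5    3    5    5    6    5   35   51   50   50   44   61   39    5    5    5    3    4    4
 -36    1    6    5    5    4    4    3    4    5   -1    5    5    3    4    3    5    3    5    6    4
```

```bash
python3 - <<'E'
from h import *
W=cloud("top",np.load("pics/top13.npy")); c=np.array([.6277,.0127,0])
X=(W-c)[np.hypot(W[...,0]-c[0],W[...,1]-c[1])<.045]*1000
r=np.hypot(X[:,0],X[:,1])
for n,sg in(("A",1),("B",-1)):
    m=(sg*(X[:,0]*.57+X[:,1]*.82)>4)&(X[:,2]>83)&((r<26)|(X[:,2]>93)); p=X[m]
    # RANSAC for the big face
    best=None; rng=np.random.default_rng(0)
    for _ in range(400):
        a=p[rng.choice(len(p),3,False)]; nn=np.cross(a[1]-a[0],a[2]-a[0]); l=np.linalg.norm(nn)
        if l<20: continue
        nn/=l; i=abs((p-a[0])@nn)<1.2
        if best is None or i.sum()>best.sum(): best=i
    f=p[best]; n0=np.linalg.svd(f-f.mean(0))[2][2]; n0*=np.sign(n0[2])
    rest=p[~best]
    print(n,len(p),best.sum(),"normal",n0.round(2),"face mean",f.mean(0).round(1),"rest mean",rest.mean(0).round(1),len(rest))
    h=np.array([-n0[1],n0[0],0])/np.hypot(*n0[:2]); ax=np.cross(n0,h); ax*=np.sign(ax[2])
    # orientation of rectangle in the face plane
    uv=np.c_[(f-f.mean(0))@h,(f-f.mean(0))@ax]; rc=cv2.minAreaRect(np.float32(uv)); print("  h",h.round(2),"steepest",ax.round(2),"rect",np.round(rc[0],1),np.round(rc[1],1),round(rc[2],1),"centre",(f.mean(0)+h*rc[0][0]+ax*rc[0][1]).round(1))
E
```

```text
A 159 82 normal [-0.45 -0.62  0.64] face mean [10.4 13.3 96.2] rest mean [13.2 19.2 98.3] 77
  h [ 0.81 -0.58  0.  ] steepest [0.38 0.52 0.76] rect [ 0.  -1.4] [21.3 32.5] 6.0 centre [ 9.9 12.5 95.1]
B 135 78 normal [0.39 0.61 0.69] face mean [ -9.5 -12.   95. ] rest mean [-15.7 -20.   97.8] 57
  h [-0.84  0.54  0.  ] steepest [-0.37 -0.58  0.72] rect [-0.3 -0.6] [29.7 20.9] 81.6 centre [ -9.1 -11.8  94.6]
```

```bash
cat >> h.py <<'E'
def near(g,Ms):
    q0=np.array(get_obs()["qpos"]); b=[(np.abs(np.array(j)-q0).max(),i) for i,j in enumerate(ik(g,M) for M in Ms) if j is not None]
    return Ms[min(b)[1]]
def grid(W,c=(.6277,.0127),R_=32):
    for dx in range(R_,-R_-1,-4):
        r=[]
        for dy in range(R_+4,-R_-5,-4):
            m=(abs(W[...,0]-c[0]-dx/1e3)<.002)&(abs(W[...,1]-c[1]-dy/1e3)<.002)
            r.append(f"{np.median(W[m][:,2])*1000:4.0f}" if m.any() else "   .")
        print(f"{dx:4d}"," ".join(r))
E
python3 - <<'E'
from h import *
c=np.array([.6277,.0127])
g=np.r_[c+[.017,.022],.091+.019]
M=near(g+[0,0,.1],[ori(0,54.4,-1),ori(0,54.4,1)])
command_gripper(.040,30); P(g+[0,0,.10],M); L(g+[0,0,.03],M); print("hit",L(g,M,v=.05,f=10))
command_gripper(.008,30); print(get_obs()["finger_gap"])
L(g+[0,0,.04],M,v=.05); L(g+[0,0,.14],M,v=.2); print(get_obs()["finger_gap"],get_obs()["t"])
L(np.array([.52,-.16,.30]),M,v=.25)
p2,d=shot("top","top14"); p,_=shot("side","side14"); grid(cloud("top",d)); print(get_obs()["finger_gap"],get_obs()["qpos"])
cv2.imwrite("pics/v14.png",np.hstack([cv2.resize(p[80:440,200:560,::-1],(400,400)),cv2.resize(p2[190:250,280:340,::-1],(400,400),interpolation=2)]))
E
```

```text
hit False
0.02131969528926199
0.020970335828251384 91.45
  32    5    .    .    .    .    .    .   88   89   81   90   89    .    .    .    .    .    .    6
  28    4    .    .    .    .   85   62   52   52   66   77   83   87   86    .    .    .    .    4
  24    7    .    .    .   76   48   43    .    .    .   74   76   77   75   84   88    .    .    3
  20    5    .    .   54   44   10    .   43   42    .   76   77   76   68   61   66    .    .    7
  16    5    .   89   57    9   10   43   44   43   77   77   77   75   59    .   69   86    .    6
  12    4   86   64   11    9    .   43   43   59   76   79   77   69   54    .    .   67   91    3
   8    4   89   56   10    8    .   46   43   46   74   78   79   83    .    .    .   74   89    2
   4    6   46   63    8   11    .    .   43   43   62   73   81   85    .    .    .   89   89    4
   0    5   89   88   11    8   76    .    .   10   11   80   85   87   93   93    .   77   89    4
  -4    6   89   89    .    7   76   78   77   13   80   85   88   89   94   98  100    .   45    6
  -8    3   55   90    .    .   75   77   77   69   82   85   88   94   97  102  102  101   47    4
 -12    3   26   69    .    .   76   77   74   67   45   74   69   96  102  104  103  100   20    6
 -16    3    7   67   90    .   75   75   75   62   40   45   92   97  102  103  100   90    3    3
 -20    5    5   12   73   90   73   74   76   57    .    .   94  101  101  101   73   41    3    5
 -24    5    4    7   31   62   88    .   75    .    .    .  101  100   99   87   32    3    5    6
 -28    3    4    4    5   23   50   89   90   87    .   89   89   89   53    9    5    4    2    3
 -32    6    5    4    5    3    4   36   48   51   50   47   56   44    5    4    6    4    4    5
0.021371489662861173 [ 0.91832756  0.44190542 -1.01527536  1.64057833  0.38824415  1.27862
 -0.78698967]
```

View pics/v14.png

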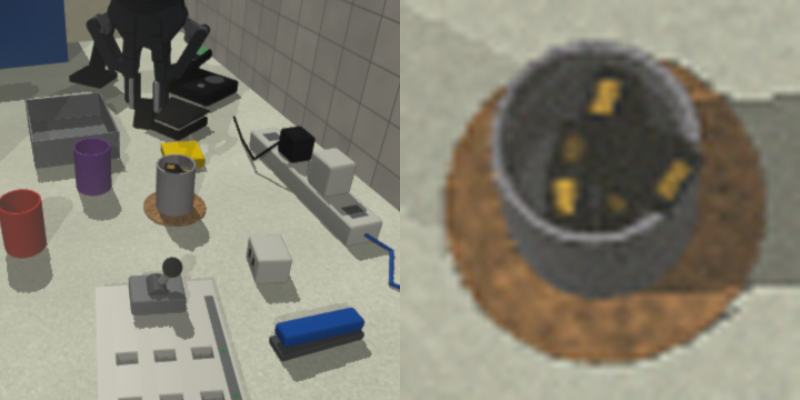

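With A lifted, two standing packs with tops at z 43 mm show below: one at (605,95), with free room above it, and the other mostly hidden. I'll turn pack A upright and lower it into that slot. First I check its attitude in the hand.

```bash
python3 - <<'E'
from h import *
c=np.array([.6277,.0127,0]); M=R.from_quat(get_obs()["orientation"]).as_matrix()
s=-1 if np.allclose(M,ori(0,54.4,-1),atol=.02) else 1; print("s",s)
ax=np.array([.38,.52,.76]); mid=np.array([12.8,16.5,90.9])/1e3; g=np.array([.017,.022,.110])
v=M.T@(mid-g); N=ori(40,80,s); print("axis after",N@(M.T@ax))
G=c+np.array([.011,.010,.095])-N@v; print(G-c)
L(G+[0,0,.12],N,v=.2)
ps,d=shot("side","side15"); W=cloud("side",d)
X=(W-c-[0,0,.12])*1000; m=(np.hypot(X[...,0],X[...,1])<45)&(X[...,2]>55)&(X[...,2]<140); 
pp=X[m]; print("lowest",np.sort(pp[:,2])[:5]); low=pp[pp[:,2]<95]; print(len(low),low.min(0),low.max(0),low.mean(0)) 
u=project("side",[c+[0.011,.01,.215]])[0].astype(int)
cv2.imwrite("pics/v15.png",cv2.resize(ps[u[1]-60:u[1]+60,u[0]-60:u[0]+60,::-1],(480,480),interpolation=2))
E
```

```text
s -1
axis after [0.00816828 0.00409965 0.99615083]
[0.0100048  0.00310129 0.11408186]
lowest [75.34112913 75.56040408 76.24071734 76.56490648 76.57090065]
138 [-1.13918632  0.93296367 75.34112913] [20.99787938 18.13550955 94.97495624] [ 8.78668724  5.65252902 85.51505043]
```

View pics/v15.png

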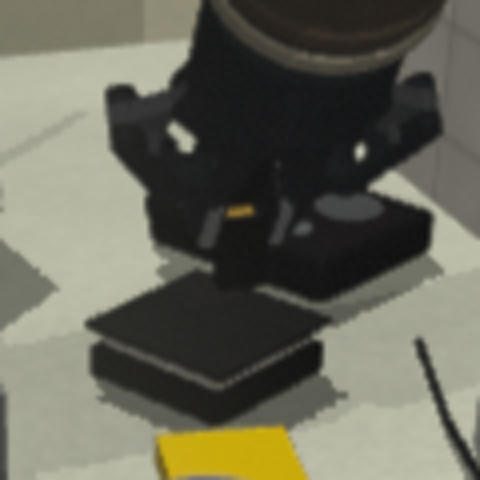

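The pack hangs upright, label up at (240,211), with its bottom 2 mm from the predicted height. I lower and release it, then map by numbers only, since the picture budget is used up.

```bash
python3 - <<'E'
from h import *
c=np.array([.6277,.0127,0]); N=ori(40,80,-1); G=c+np.array([.0100,.0031+.001,.1141])
L(G+[0,0,.03],N,v=.15); print("hit",L(G,N,v=.04,f=8),get_obs()["ee_pos"]-tcp(G,N))
command_gripper(.034); L(G+[0,0,.12],N,v=.15)
L(np.array([.50,-.18,.30]),N,v=.3)
_,d=shot("top","top16"); W=cloud("top",d); grid(W); print(cup_at(W,c,z=(.083,.095)),get_obs()["t"])
E
```

```text
hit False [1.17657791e-04 9.54741228e-05 2.37393440e-04]
  32    5    .    .    .    .    .    .   89   89   88   89   89    .    .    .    .    .    .    5
  28    4    .    .    .    .   90   89   82   74   71   78   82   87   89    .    .    .    .    4
  24    4    .    .    .   78   72   79   78   77    .   74   76   75   74   61   89    .    .    2
  20    5    .    .   63   42   77   79   78   58   76   76   77   76   70   62   52    .    .    6
  16    5    .   90   42    8   79   76   77   79   74   78   77   75   55    .   69   91    .    5
  12    4   89   61   11    9   79   79   79   78   76   76   77   66    .    .    .   72   91    2
   8    6   89   50    9    9   78   77   79   67   74   77   79   83    .    .    .   72   89    5
   4    5   86   66    9    9   75   71   74   60   58   76   82   86    .    .    .   89   89    3
   0    1   88   89   13    9    .    .    .    8   11   80   86   88   91    .    .   76   90    3
  -4    7   88   88    .   10   74   77   79   65   80   84   88   91   94   98   98    .   90    6
  -8    4   55    .    .    .   77   79   78   69   80   66   89   93   98  104  105  101   46    4
 -12    5   16   88    .    .   75   75   77   72   43   87   68   95  100  104  102   95   19    2
 -16    1    7   60   93    .   75   77   75   68   40   45   84   96  102  102  100   58    4    5
 -20    8    4    9   67   90   75   75   74   65    .    .   98  101  101  102   73   35    6    4
 -24    5    3    4   33   61   91    .   75    .    .    .    .  101   99   74   36    3    3    4
 -28    5    4    4    4   17   46   82   88    .    .   92   90   64   55   14    3    8    4    5
 -32    4    6    3    3    3    8   29   50   53   44   45   60   54    4    6    4    5    4    3
(array([0.62714484, 0.01294338]), 33.051876068115234, 218) 97.75
```

Pack A now stands with its top at 78 mm, below the rim. Now the same for B, with the tool aligned to its axis.

```bash
python3 - <<'E'
from h import *
c=np.array([.6277,.0127,0]); mid=np.array([-11.6,-15.8,90.1])/1e3
ax=np.array([-.37,-.58,.72]); ax/=np.linalg.norm(ax); n=np.array([.39,.61,.69]); n/=np.linalg.norm(n)
t=np.degrees(np.arccos(ax[2])); a=np.degrees(np.arctan2(-ax[1],-ax[0])); print(t,a)
g=mid+.025*ax+.003*n; K=ori(t,a,-1); N=ori(0,80,-1)
print(ik(c+g,K) is not None)
command_gripper(.036,30); P(c+g+.08*ax+[0,0,.05],K); L(c+g+.06*ax,K); print("hit",L(c+g,K,v=.04,f=10))
command_gripper(.008,30); print(get_obs()["finger_gap"])
L(c+g+.03*ax,K,v=.05); L(c+g+.03*ax+[0,0,.12],K,v=.2); print(get_obs()["finger_gap"])
v=K.T@(mid-g); G=c+np.array([-.012,-.008,.087])-N@v; np.save("G.npy",G)
L(G+[0,0,.12],N,v=.15)
_,d=shot("side","side17"); X=(cloud("side",d)-c-[0,0,.12])*1000
pp=X[(np.hypot(X[...,0],X[...,1])<45)&(X[...,2]>50)&(X[...,2]<140)]; low=pp[pp[:,2]<88]; print(get_obs()["finger_gap"],np.sort(pp[:,2])[:4],len(low),low.min(0),low.max(0),get_obs()["t"])
E
```

```text
43.69671715016789 57.46493284206499
True
hit False
0.020721074356432674
0.02081992712606907
0.020716372486063117 [65.530859   65.53224717 65.71617814 66.22605277] 165 [-24.9685232  -20.34821061  65.530859  ] [-1.25697804 -3.7372699  87.95724522] 103.65
```

```bash
python3 - <<'E'
from h import *
c=np.array([.6277,.0127,0]); N=ori(0,80,-1); G=np.load("G.npy")+[.001,.003,.001]
L(G+[0,0,.03],N,v=.15); print("hit",L(G,N,v=.04,f=8),get_obs()["ee_pos"]-tcp(G,N))
command_gripper(.034); L(G+[0,0,.12],N,v=.15)
P(np.array([.42,-.25,.32]),DN); hold(.5)
_,d=shot("top","top18"); W=cloud("top",d); grid(W); print(cup_at(W,c,z=(.083,.095)),get_obs()["t"])
Ws=cloud("side",shot("side","side18")[1])
for w in(W,Ws):
    k=w[(np.hypot(w[...,0]-c[0],w[...,1]-c[1])<.06)]; print(np.nanmax(k[:,2]))
for n_,g in dict(purple=(.5078,.1184),red=(.3674,-.0144)).items(): print(n_,cup_at(W,g,rad=.045))
def rect(u0,u1,v0,v1,z0,z1):
    m=np.zeros((480,640),bool); m[v0:v1,u0:u1]=1; p=W[m&(W[...,2]>z0)&(W[...,2]<z1)]
    return np.round(cv2.minAreaRect(np.float32(p[:,:2])*1000)[0],1) 
for n_,a in dict(memo=(135,215,145,225),note=(215,265,170,220),adaptor=(370,410,155,195),stapler=(430,470,140,200)).items(): print(n_,rect(*a,.012,.1))
m=np.zeros((480,640),bool); m[250:330,135:222]=1; tb=W[m&(W[...,2]>.012)&(W[...,2]<.045)]
tb=tb[(abs(tb[:,0]-.501)<.075)&(abs(tb[:,1]-.307)<.09)]; print("tub things",len(tb),tb.mean(0))
b=Ws[(Ws[...,2]>.078)&(Ws[...,2]<.12)&(np.hypot(Ws[...,0]-ch(.019,.078,0)[0],Ws[...,1]-ch(.019,.078,0)[1])<.03)]; cc,s=np.cos(np.radians(YAW)),np.sin(np.radians(YAW)); l=(b[:,:2]-CH)@np.array([cc,s]); print("ball x",l.min(),l.max())
E
```

```text
hit False [-9.78914645e-05  1.38088719e-04  5.84759004e-05]
  32    3    .    .    .    .    .    .   89   87   86   89   89    .    .    .    .    .    .    6
  28    4    .    .    .    .   90   84   80   78   60   68   84   83   90    .    .    .    .    6
  24    2    .    .    .   83   57   77   78   79   75   75   75   74   81   61   88    .    .    4
  20    3    .   88   72   52    9   77   79   78    .   76   75   76   74   41   53    .    .    0
  16    7    .   87   49    8    .   77   77   78   42   76   76   76   64    6   57   90    .    6
  12    3    .   66   11   10    9   78   78   77   76   78   75   75   44   11   10   57   89    5
   8    6   91   49   10    8   42   76   78   76   46   75   76   64    9    8    5   54   88    5
   4    7   89   65    9    9   60   70   70   66   55   69   73   72    9    8    9   84   89    4
   0    5   88   90    5    6   11    .    .    9   42    .    .    .    7    8   10   76   90    5
  -4    4   88   89    .    .    .   79   77   42   45   78   78   74    7   10    .    .   89    4
  -8    4   45   87    .    .   76   76 
[... 376 characters left out ...]
  3   33   63   89   76   73   74   73   77   77   77   87   67   36    4    7    5
 -28    3    5    6    4   17   52   87   90    .    .   89   89   70   48    3    4    3    3    5
 -32    5    4    5    5    5    3   35   51   52   49   46   57   42    4    6    3    5    4    3
(array([0.62774402, 0.01264026]), 33.128578186035156, 185) 108.35
0.0932358200093481
0.0912073978732348
purple (array([0.50793036, 0.11851686]), 32.88722229003906, 194)
red (array([ 0.36701495, -0.01424069]), 32.77384948730469, 195)
memo [770.4 324.1]
note [699.4 163.4]
adaptor [ 703.7 -176.9]
stapler [ 700.3 -312.8]
tub things 236 [0.55197528 0.23988614 0.02427265]
ball x 0.004973103799094213 0.02908476518989263
```

All packs are now below the rim (tops about 77 mm, rim 89). The cup is centred on the coaster, the flats are in the tub, the lever is off and nothing else moved. Handing in.

```bash
python3 - <<'E'
from station import *
print(close_job())
E
```

```text
the job is handed in; nothing more can be done
None
```

The job is handed in (no verdict came back): the charger is switched off, both flat packs are in the tub, the cup stands upright on the coaster with all six charged packs in it, and by the cameras nothing else on the counter moved.

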